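# Sweep the loose jar caps into the dustpan

### The arm

A 7-joint arm with a two-finger parallel gripper is mounted at the origin on the work surface. World frame = base frame: x ahead of the robot, y to its left, z up, the work surface at z = 0. Lengths are in m, angles in rad, forces in N, time in s.
With the tool pointing down it reaches from about 0.4 to 0.85 m from the base axis. Payload 4.5 kg.
Tool frame: the origin (TCP) lies on the centre line of the jaws, within the pads' length; the fingertips stand 8 mm ahead of it and the grasp point (between the pads) lies 11 mm behind it; z points along the fingers, y is the line along which they close (so a half turn about z gives the same grasp; the last joint's range is limited). The gripper opens to 88 mm and grips with 3 to 60 N. Pads are 18 mm wide; open, the fingers measure 123 mm over their backs; the gripper's body (75 mm by 187 mm) begins 45 mm behind the grasp point.
Start: joints at [1.362, 0.689, -0.195, 1.565, 0.157, 0.902, -0.215], TCP at [0.15, -0.607, 0.247] pointing down, gripper open.
Joint ranges: [-3.01, 3.01], [-0.46, 2.08], [-1.47, 1.51], [0.13, 2.56], [-1, 4.14], [0.04, 2.09], [-2.66, 2.66]. Speed limits (rad/s): [2.57, 2.57, 3.14, 3.14, 3.14, 3.14, 3.14].

### API

Orientations are given as a rotation vector (axis times angle).
In Python, from rig import r gives the robot as it stands. The module is installed in compiled form; this text tells all that it offers.
- The arm moves only by the shell command python3 -m jog 'ROWS' [FORCE]. ROWS is JSON, a list of rows, each a list of 5 numbers: the shift along the tool's x, y, z in mm, then the turn about the tool's z in degrees, then the finger opening in mm, from 0 to 88.1. A call has 1 to 8 rows; each row is the pose to reach, as a shift and turn from the pose commanded when the call began, along the tool's axes at that moment; what a row does not reach only later rows make up. A row lasts 1/12 s, in which the tool goes at most 41.7 mm and 7.16 degrees, less where a joint would pass 70% of its speed; a pose out of reach is approached as far as the arm can. A call with a gripper value outside its range is refused whole. The fingers move at their own pace and stop on an object; FORCE is the grip in N (left out, the last holds). Time passes only in rows, so rows that repeat a pose let the fingers close. It gives the time, the measured TCP pose, the force, the opening and the grip force at its end, in the units of the state.
- r.state(): the state, without advancing time (a new reading comes with each control period).
- r.capture(name): name is "side" or "top" or "wrist"; returns (picture, depth): 480x640x3 uint8, red, green, blue; 480x640 float32, m along the optical axis (not along the pixel's ray), 0 where there is no reading.
- r.camera_params(name): a dict with "fx", "fy", "cx", "cy" (pixels), "position" and "orientation" of the camera in the world; the wrist camera has in their place "T_tool_cam" (4x4, takes a point from camera to tool coordinates, whose origin is the TCP and whose axes are the flange's). Camera axes: x right, y up, looking along -z (the intrinsics and any distortion apply to the point x, -y, -z); pixel columns grow to the right and rows downward; lengths in m; the calibration is good to about 2 mm. A picture is of the moment at which its call begins: read the wrist's pose just before it. camera_params takes no time and is no camera call.
- r.close_job(): hands the job in; it is judged then, once.
The state is a dict: "clock": time; "joint_positions": joint angles; "joint_velocities": joint speeds; "effort": joint torques, N m; "tool_pos": TCP position; "orientation": TCP orientation; "ft_force": force on the tool from outside, world axes, zero at the start; "ft_torque": the same for the moment, N m; "gripper_width": finger opening in m; "finger_force": force on a finger pad.
Only numpy, scipy, OpenCV 4.12 (cv2) and the standard library are available. Lean on these libraries where they do the work, as an engineer would, in place of code of your own. Each camera call takes 0.05 s, during which the arm holds its last target. There are 200 camera calls.

### The job

Sweep the three loose black twist caps lying on the countertop into the open mouth of the dustpan, so that each lies flat and wholly inside the pan. Only push them along the countertop with the fingers: do not pick any of them up, and leave the capped spice jar, markers, clamp and tape dispenser where they are.

Things in the scene. Friction and masses are not known exactly. Their poses are not given: they have to be found in the camera images.
- cap_large: the large loose black ribbed plastic twist cap, a solid round disc lying flat on the counter with its grey-spotted side up, 50 mm in diameter and 18 mm high, about 30 g or somewhat less or more; slides when pushed. Origin: centre of its underside; z up. Which cap lies where changes.
- cap_medium: the medium loose black ribbed plastic twist cap, a solid round disc lying flat on the counter with its grey-spotted side up, 42 mm in diameter and 16 mm high, about 24 g or somewhat less or more; slides when pushed. Origin: centre of its underside; z up. Which cap lies where changes.
- cap_small: the small loose black ribbed plastic twist cap, a solid round disc lying flat on the counter with its grey-spotted side up, 36 mm in diameter and 15 mm high, about 18 g or somewhat less or more; slides when pushed. Origin: centre of its underside; z up. Which cap lies where changes.
- dustpan: fixed bare-metal dustpan to the left, open mouth to its own -y (towards the robot's right, yaw up to 0.3 rad), handle (130 mm long, 36 high) at +y. Origin: centre of the pan's underside without handle; z up. Pan 210 mm in x, 150 in y, mouth edge at y = -75 mm. Walls on the other 3 sides 5 mm thick, 28 high; clear inside x -100 to 100, y -75 to 70 mm. Floor flush with the counter, no lip.
- jar: small amber glass spice jar with its black twist cap on, standing near the caps, 48 mm in diameter, 60 mm high; bystander, loose. Origin: centre of its underside.
- marker_near: white dry-erase marker lying flat, 130 mm long, 17 mm thick; bystander, loose. Origin: middle of its underside; x runs along it.
- marker_far: white dry-erase marker lying flat, 130 mm long, 17 mm thick; bystander, loose. Origin: middle of its underside; x runs along it.
- marker_side: white dry-erase marker lying flat, 130 mm long, 17 mm thick; bystander, loose. Origin: middle of its underside; x runs along it.
- clamp: red plastic spring clamp lying flat, about 130 mm long, 72 mm wide, 24 mm high; bystander, loose. Origin: near its pivot, on the underside; x towards its jaws.
- tape_dispenser: heavy cast-aluminium tape dispenser, 160 mm long, 62 mm wide, 90 mm high; bystander, loose. Origin: centre of its underside; x along it.
- trivet: round mint-green hard silicone trivet, fixed, 160 mm in diameter, 9 mm thick; bystander. Origin: centre of its underside.
There are look-alikes about, which are no part of the job. What is shaped like the cap_large but yellow is not meant. Leave any purple look-alike of the cap_medium alone.

How it is judged:
By the outcome, as a careful person would: the job done as asked, in the order asked, and still so for the second after the job is handed in, with the robot touching nothing.
It also fails if it takes over 72 s, if anything falls off the work surface, if the arm or the gripper's body presses on something with over 40 N, if the wrist force passes 120 N, or if a joint passes its speed limit or range.

## Working session

There is one attempt and no reset: what is moved stays moved. The work goes in short steps, Python scripts to look and compute and a shell command to move; the robot and the scene stay as the last step left them, time stands still between calls to the robot, and variables do not carry over. Pictures are saved under pics/ and viewed, at most 10 in all, crops included, and the job is handed in when it is done.

```bash
mkdir -p pics
cat > h.py <<'E'
import numpy as np, cv2
from rig import r
from scipy.spatial.transform import Rotation as R
def cam(n):
    p=r.camera_params(n); o=np.array(p["orientation"])
    M=R.from_rotvec(o).as_matrix() if o.size==3 else (o if o.shape==(3,3) else R.from_quat(o).as_matrix())
    return p,M,np.array(p["position"])
def ray(n,u,v,z,c=None):
    p,M,t=c or cam(n)
    k=np.array(p.get("distortion",np.zeros(5)),float).ravel()
    K=np.array([[p["fx"],0,p["cx"]],[0,p["fy"],p["cy"]],[0,0,1]])
    x,y=cv2.undistortPoints(np.array([[[u,v]]],float),K,k)[0,0]
    d=M@np.array([x,-y,-1]); return t+d*(z-t[2])/d[2]
E
python3 - <<'E'
from h import *
for n in("top","side"):
    im,d=r.capture(n); cv2.imwrite(f"pics/{n}0.png",im[:,:,::-1]); np.save(f"pics/{n}0.npy",d); print(r.camera_params(n))
print(r.camera_params("wrist").keys());s=r.state();print(s)
E
```

```text
{'fx': 433.4030423807325, 'fy': 433.4030423807325, 'cx': 316.17786290071274, 'cy': 237.5028156964112, 'position': array([ 0.40413505, -0.10669514,  0.86640406]), 'orientation': array([ 0.17300718, -0.17974247, -1.61369787])}
{'fx': 440.06848760461173, 'fy': 440.06848760461173, 'cx': 322.10531085635336, 'cy': 240.55382051114924, 'position': array([ 0.33274362, -0.83985921,  0.63514011]), 'orientation': array([ 0.89383136, -0.15686214, -0.28079154])}
dict_keys(['fx', 'fy', 'cx', 'cy', 'T_tool_cam'])
{'clock': 0.1, 'joint_positions': array([ 1.36180362,  0.68988787, -0.19452059,  1.56620888,  0.15726461,
        0.90251444, -0.21514198]), 'joint_velocities': array([ 6.00354679e-04, -2.73891391e-03,  1.85923961e-03, -3.67682637e-03,
        6.97272775e-04, -1.02404696e-04, -1.45254752e-05]), 'effort': array([-2.98488325e-03, -5.28501606e+01, -1.27119239e+00, -1.53837276e+01,
       -5.24843065e-02,  1.98900794e-03,  5.19025718e-05]), 'tool_pos': array([ 0.15009473, -0.60614789,  0.24600618]), 'orientation': array([-3.11687621e+00, -3.80261285e-01,  4.55660238e-04]), 'ft_force': array([ 0.1007604 , -0.24510003,  0.11385436]), 'ft_torque': array([ 0.0006215 , -0.01657348, -0.00645202]), 'finger_force': 0.0, 'gripper_width': 0.08824923033687603}
```

View pics/top0.png

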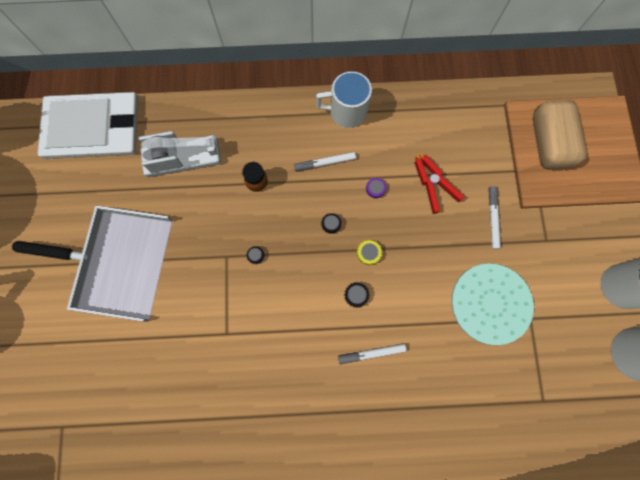

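View pics/side0.png

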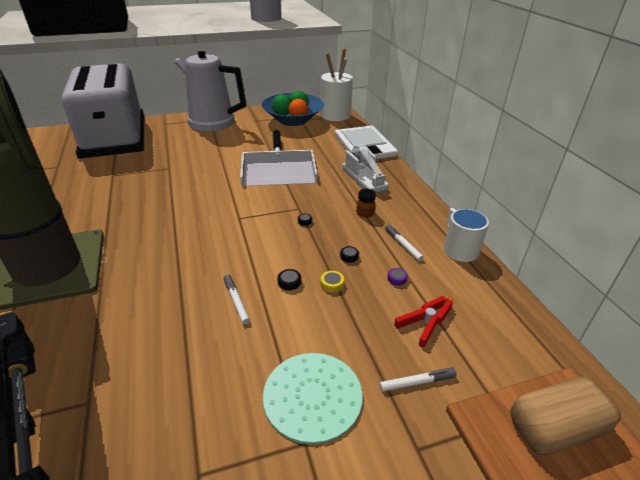

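The top view has three loose black discs: (255,255), (331,223) and (357,294). The jar's black cap at (255,175) sits on amber glass, and the yellow (370,252) and purple (376,188) discs are the look-alikes. The pan is at about (120,265), with its mouth facing right.

Run:
```python
from h import *
im=cv2.imread("pics/top0.png")
cv2.imwrite("pics/crop0.png",cv2.resize(im[130:370,60:420],None,fx=2.2,fy=2.2,interpolation=cv2.INTER_CUBIC))
g=im.max(2); 
def fit(u,v,h,zz):
    # dark ring + grey spot: low saturation blob vs wood
    hsv=cv2.cvtColor(im,cv2.COLOR_BGR2HSV); m=((hsv[:,:,2]<70)|(hsv[:,:,1]<70)).astype(np.uint8)
    n,l,st,c=cv2.connectedComponentsWithStats(m,connectivity=4); k=l[v,u]
    ct=max(cv2.findContours((l==k).astype(np.uint8),0,1)[0],key=cv2.contourArea)
    (a,b),rad=cv2.minEnclosingCircle(ct)
    p=ray("top",a,b,zz); q=ray("top",a+rad,b,zz); print((u,v),st[k],np.round((a,b,rad),1),p.round(4),"diam",2*np.linalg.norm(p-q).round(4))
for u,v in[(255,255),(331,223),(357,294)]: fit(u,v,0,.010)
d=np.load("pics/top0.npy")
p,M,t=cam("top")
for u,v in[(255,255),(331,223),(357,294),(370,252),(300,260),(150,260)]:
    D=np.median(d[v-1:v+2,u-1:u+2]); print(u,v,(t+M@(D*np.array([(u-p["cx"])/p["fx"],-(v-p["cy"])/p["fy"],-1]))).round(4))
for nm,u,v,z in[("yel",370,252,.01),("pur",376,188,.01),("jar",254,172,.06),("mouth far",171,217,.028),("mouth near",147,320,.028),("back far",98,208,.028),("back near",71,311,.028),("mfar",325,162,.01),("mnear",372,354,.01),("mnearL",339,358,.01),("tape",180,155,.04),("tapeR",218,150,.03),("tapeRn",217,167,.0),("triv",493,304,.009),("clampjaw",420,158,.01),("clamp",435,210,.01)]: print(nm,ray("top",u,v,z).round(3))
c=r.camera_params("wrist");print(np.array(c["T_tool_cam"]).round(3),c["fx"],c["cx"],c["cy"])
print(R.from_rotvec(r.state()["orientation"]).as_matrix().round(3))
```

```text
(255, 255) [247 247  19  17 235] [255.9 255.    9.1] [0.5684 0.0074 0.01  ] diam 0.0368
(331, 223) [322 214  20  19 305] [331.4 223.    9.8] [ 0.627  -0.1478  0.01  ] diam 0.0402
(357, 294) [345 283  24  24 451] [356.9 294.4  12. ] [ 0.4796 -0.1896  0.01  ] diam 0.0474
255 255 [0.5674 0.0084 0.0158]
331 223 [ 0.6252 -0.1467  0.0174]
357 294 [ 0.4796 -0.189   0.0185]
370 252 [ 0.5614 -0.2207  0.0185]
300 260 [ 5.554e-01 -8.030e-02  5.000e-04]
150 260 [0.5704 0.2226 0.0021]
yel [ 0.563 -0.222  0.01 ]
pur [ 0.697 -0.245  0.01 ]
jar [0.726 0.001 0.06 ]
mouth far [0.651 0.174 0.028]
mouth near [0.45  0.214 0.028]
back far [0.677 0.321 0.028]
back near [0.474 0.36  0.028]
mfar [ 0.76  -0.142  0.01 ]
mnear [ 0.365 -0.21   0.01 ]
mnearL [ 0.361 -0.147  0.01 ]
tape [0.778 0.154 0.04 ]
tapeR [0.79  0.079 0.03 ]
tapeRn [0.765 0.088 0.   ]
triv [ 0.448 -0.455  0.009]
clampjaw [ 0.759 -0.343  0.01 ]
clamp [ 0.644 -0.362  0.01 ]
[[ 0.     0.963  0.269  0.069]
 [ 1.    -0.    -0.001  0.   ]
 [-0.001  0.269 -0.963 -0.138]
 [ 0.     0.     0.     1.   ]] 429.927114669315 328.4183689815839 243.3718351360856
[[ 0.971  0.24  -0.   ]
 [ 0.24  -0.971  0.002]
 [-0.    -0.002 -1.   ]]
```

View pics/crop0.png

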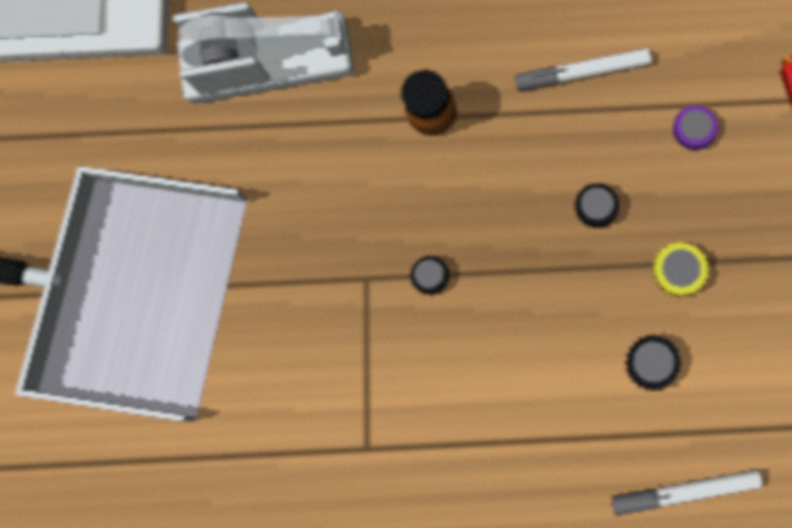

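Crop confirmed: the three black, grey-topped discs are loose, with measured diameters of 37, 40 and 47 mm (small, medium, large). Small is at (0.568, 0.007), medium at (0.627, -0.148) and large at (0.480, -0.190). I'll push each along +y, nested between the half-closed fingers, starting with small. First I'll travel high and turn by -76°.

```bash
python3 -m jog '[[540,-440,0,-76,24],[540,-440,0,-76,24],[540,-440,0,-76,24],[540,-440,0,-76,24],[540,-440,0,-76,24],[540,-440,0,-76,24],[540,-440,0,-76,24],[540,-440,0,-76,24]]' 10; python3 -c "
from h import *
print(R.from_rotvec(r.state()['orientation']).as_matrix().round(3),r.state()['joint_positions'])"
```

```text
clock: 0.77
tool_pos: [0.3511, -0.3384, 0.2467]
orientation: [-2.549, -1.836, 0.0]
ft_force: [0.3, -0.6, 0.0]
gripper_width: 0.0368
finger_force: 0.0
[[ 0.317  0.949 -0.   ]
 [ 0.949 -0.317 -0.   ]
 [-0.    -0.    -1.   ]] [ 0.97427266  0.54058406 -0.4667483   1.9609466   0.35860464  0.72125426
 -0.0300438 ]
```

```bash
python3 -m jog '[[335,112,0,-18.6,24],[335,112,0,-18.6,24],[335,112,0,-18.6,24],[335,112,0,-18.6,24],[335,112,0,-18.6,24],[335,112,0,-18.6,24],[335,112,0,-18.6,24],[335,112,0,-18.6,24]]'; python3 -c "
from h import *
print(R.from_rotvec(r.state()['orientation']).as_matrix().round(3))"
```

```text
clock: 1.43
tool_pos: [0.553, -0.0733, 0.2464]
orientation: [-2.225, -2.218, 0.001]
ft_force: [0.6, -0.4, 1.0]
gripper_width: 0.0238
finger_force: 0.0
[[ 0.003  1.    -0.001]
 [ 1.    -0.003 -0.   ]
 [-0.    -0.001 -1.   ]]
```

```bash
python3 -m jog '[[0,12,40,0,24],[0,12,80,0,24],[0,12,120,0,24],[0,12,160,0,24],[0,12,190,0,24],[0,12,190,0,24],[0,12,190,0,24]]'
python3 - <<'E'
from h import *
s=r.state();im,d=r.capture("wrist");cv2.imwrite("pics/w1.png",im[:,:,::-1])
c=r.camera_params("wrist");T=np.eye(4);T[:3,:3]=R.from_rotvec(s["orientation"]).as_matrix();T[:3,3]=s["tool_pos"];W=T@np.array(c["T_tool_cam"])
hsv=cv2.cvtColor(im,cv2.COLOR_RGB2HSV); m=((hsv[:,:,2]<70)|(hsv[:,:,1]<70)).astype(np.uint8)
n,l,st,ce=cv2.connectedComponentsWithStats(m,connectivity=4)
for k in range(1,n):
    if st[k,4]>1000:
        x,y=ce[k];print(st[k],ray("w",x,y,.012,(c,W[:3,:3],W[:3,3])).round(4))
E
```

```text
clock: 2.02
tool_pos: [0.5633, -0.0748, 0.0557]
orientation: [-2.223, -2.217, 0.004]
ft_force: [1.2, 0.6, 1.0]
gripper_width: 0.0242
finger_force: 0.0
[ 298   35   90  122 6761] [0.5692 0.0085 0.012 ]
[    0   291   640   189 82111] [ 0.5598 -0.1328  0.012 ]
```

View pics/w1.png

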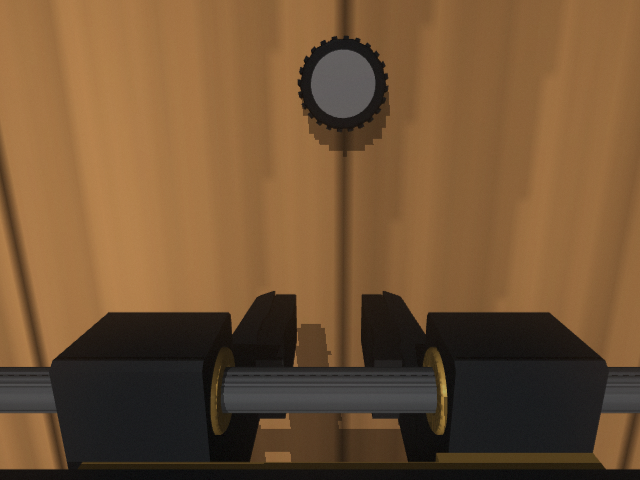

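The wrist view shows the small cap at (343,83), which puts it at (0.569, 0.008) and agrees with the top view. The fingers need 5 mm more in x before I go down and push.

```bash
python3 -m jog '[[0,5,20,0,24],[0,5,41,0,24],[0,5,41,0,24],[20,5,41,0,24],[40,5,41,0,24],[54,5,41,0,24],[66,5,41,0,24],[78,5,41,0,24]]' && python3 -m jog '[[13,0,0,0,24],[26,0,0,0,24],[39,0,0,0,24],[52,0,0,0,24],[65,0,0,0,24],[78,0,0,0,24],[91,0,0,0,24],[104,0,0,0,24]]'
python3 - <<'E'
from h import *
im,d=r.capture("top");cv2.imwrite("pics/t2.png",im[150:360,50:410,::-1])
E
```

```text
clock: 2.73
tool_pos: [0.5709, 0.0036, 0.0179]
orientation: [2.224, 2.216, 0.003]
ft_force: [0.6, -0.3, -0.2]
gripper_width: 0.0242
finger_force: 0.3
clock: 3.4
tool_pos: [0.5699, 0.1083, 0.0156]
orientation: [2.225, 2.218, -0.0]
ft_force: [1.0, -0.6, 1.0]
gripper_width: 0.0243
finger_force: 0.6
```

View pics/t2.png

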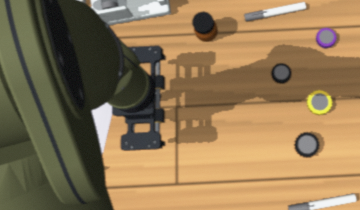

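The top view shows the gripper moving towards the pan and hiding the small cap, so the cap is riding ahead of it. I'll keep pushing.

```bash
python3 -m jog '[[13,0,0,0,24],[26,0,0,0,24],[39,0,0,0,24],[52,0,0,0,24],[65,0,0,0,24],[78,0,0,0,24],[91,0,0,0,24],[102,0,0,0,24]]' && python3 -m jog '[[12,0,0,0,24],[24,0,0,0,24],[36,0,0,0,24],[46,0,0,0,24],[55,0,0,0,24],[62,0,0,0,24],[66,0,0,0,24],[66,0,0,0,24]]'; python3 -m jog '[[-8,0,0,0,24],[-20,0,0,0,24],[-40,0,-30,0,24],[-75,0,-65,0,24],[-110,0,-100,0,24],[-150,0,-120,0,24],[-190,0,-120,0,24],[-230,0,-120,0,24]]'
```

```text
clock: 4.12
tool_pos: [0.5702, 0.211, 0.0157]
orientation: [-2.224, -2.218, -0.001]
ft_force: [-0.1, -0.8, -0.4]
gripper_width: 0.0242
finger_force: 0.1
clock: 4.78
tool_pos: [0.5704, 0.2763, 0.0157]
orientation: [-2.224, -2.218, -0.001]
ft_force: [0.8, -0.1, -0.0]
gripper_width: 0.024
finger_force: 0.0
clock: 5.45
tool_pos: [0.5703, 0.0542, 0.1373]
orientation: [2.224, 2.214, 0.003]
ft_force: [1.2, -0.7, 0.3]
gripper_width: 0.024
finger_force: 0.0
```

```bash
python3 -m jog '[[-300,-88,-20,0,32],[-300,-88,-20,0,32],[-300,-88,-20,0,32],[-300,-88,-20,0,32],[-300,-88,-20,0,32],[-300,-88,-20,0,32],[-300,-88,-20,0,32],[-300,-88,-20,0,32]]'; python3 -m jog '[[0,0,0,0,32],[0,0,0,0,32]]'
cat > l.py <<'E'
from h import *
im,d=r.capture("top")
hsv=cv2.cvtColor(im,cv2.COLOR_RGB2HSV); m=((hsv[:,:,2]<70)|(hsv[:,:,1]<70)).astype(np.uint8)
n,l,st,ce=cv2.connectedComponentsWithStats(m,connectivity=4)
for k in range(1,n):
    if 100<st[k,4]<700: print(st[k],ray("top",*ce[k],.01).round(4))
cv2.imwrite("pics/t3.png",cv2.resize(im[180:340,50:390,::-1],None,fx=2,fy=2))
E
python3 l.py
```

```text
clock: 6.12
tool_pos: [0.4758, -0.2501, 0.1549]
orientation: [2.235, 2.207, -0.01]
ft_force: [-0.2, -0.4, 0.2]
gripper_width: 0.0318
finger_force: 0.0
clock: 6.28
tool_pos: [0.4784, -0.2452, 0.155]
orientation: [-2.232, -2.211, 0.003]
ft_force: [-0.1, 1.2, 0.6]
gripper_width: 0.0319
finger_force: 0.0
[294 152  63  19 494] [ 0.7628 -0.1431  0.01  ]
[243 162  22  22 368] [0.7432 0.0092 0.01  ]
[370 180  13  13 134] [ 0.701  -0.2451  0.01  ]
[414 205  45  60 302] [ 0.5972 -0.3691  0.01  ]
[322 214  19  19 294] [ 0.6269 -0.1474  0.01  ]
[362 244  16  16 208] [ 0.5641 -0.2207  0.01  ]
[345 283  24  24 438] [ 0.4798 -0.1892  0.01  ]
```

View pics/t3.png

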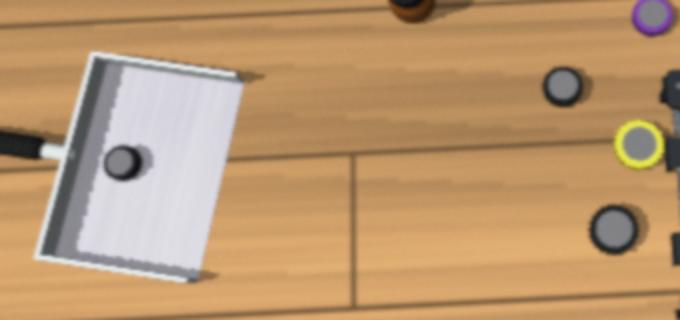

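Small lies flat, deep inside the pan at crop (122,162). Large and medium have not moved. Next I'll go down behind large and push it.

```bash
python3 -m jog '[[-3,2,35,0,32],[-3,2,70,0,32],[-3,2,105,0,32],[-3,2,130,0,32],[-3,2,139,0,32],[-3,2,139,0,32],[-3,2,139,0,32]]'; python3 -m jog '[[12,0,0,0,32],[22,0,0,0,32],[32,0,0,0,32],[44,1,0,0,32],[57,2,0,0,32],[70,3,0,0,32],[83,4,0,0,32],[96,5,0,0,32]]'; python3 -m jog '[[13,1,0,0,32],[26,2,0,0,32],[39,3,0,0,32],[52,4,0,0,32],[65,5,0,0,32],[78,6,0,0,32],[91,7,0,0,32],[104,8,0,0,32]]';  python3 -m jog '[[13,1,0,0,32],[26,2,0,0,32],[39,3,0,0,32],[52,4,0,0,32],[65,5,0,0,32],[78,6,0,0,32],[91,7,0,0,32],[104,8,0,0,32]]'
```

```text
clock: 6.92
tool_pos: [0.4834, -0.2439, 0.0167]
orientation: [-2.223, -2.22, -0.001]
ft_force: [0.9, 0.0, 0.5]
gripper_width: 0.0319
finger_force: 0.0
clock: 7.58
tool_pos: [0.4889, -0.1478, 0.0173]
orientation: [2.223, 2.217, 0.002]
ft_force: [0.1, -1.1, -0.2]
gripper_width: 0.0321
finger_force: 0.3
clock: 8.25
tool_pos: [0.497, -0.0437, 0.0172]
orientation: [2.224, 2.218, 0.002]
ft_force: [0.2, -0.7, 0.4]
gripper_width: 0.0321
finger_force: 0.3
clock: 8.92
tool_pos: [0.505, 0.0602, 0.0167]
orientation: [2.225, 2.218, 0.001]
ft_force: [-0.4, -0.5, -0.1]
gripper_width: 0.032
finger_force: 0.6
```

```bash
python3 -m jog '[[13,1,0,0,32],[26,2,0,0,32],[39,3,0,0,32],[52,4,0,0,32],[65,5,0,0,32],[78,5,0,0,32],[91,5,0,0,32],[104,5,0,0,32]]';  python3 -m jog '[[13,0,0,0,32],[26,0,0,0,32],[39,0,0,0,32],[52,0,0,0,32],[65,0,0,0,32],[76,0,0,0,32],[84,0,0,0,32],[88,0,0,0,32]]'; python3 -m jog '[[-8,0,0,0,32],[-20,0,0,0,32],[-40,0,-30,0,28],[-75,0,-65,0,28],[-110,20,-100,0,28],[-150,50,-120,0,28],[-190,80,-120,0,28],[-230,110,-120,0,28]]'
```

```text
clock: 9.58
tool_pos: [0.5101, 0.1642, 0.0161]
orientation: [2.225, 2.218, -0.0]
ft_force: [-0.7, -0.3, 1.4]
gripper_width: 0.0321
finger_force: 0.7
clock: 10.25
tool_pos: [0.5103, 0.253, 0.0161]
orientation: [-2.223, -2.219, -0.002]
ft_force: [-0.1, -0.7, 1.1]
gripper_width: 0.0322
finger_force: 0.7
clock: 10.92
tool_pos: [0.5941, 0.052, 0.1348]
orientation: [2.226, 2.214, 0.001]
ft_force: [0.9, 0.8, 0.4]
gripper_width: 0.0275
finger_force: 0.0
```

```bash
python3 -m jog '[[-40,12,0,0,24],[-80,12,0,0,24],[-120,12,0,0,24],[-160,12,0,0,24],[-190,12,0,0,24],[-209,12,0,0,24],[-209,12,0,0,24],[-209,12,0,0,24]]'; python3 l.py
```

```text
clock: 11.58
tool_pos: [0.6029, -0.156, 0.1323]
orientation: [-2.23, -2.212, 0.003]
ft_force: [0.3, 1.1, 0.3]
gripper_width: 0.0239
finger_force: 0.0
[314  71  59  70 547] [ 0.9081 -0.174   0.01  ]
[381  86  28  36 172] [ 0.8911 -0.3052  0.01  ]
[294 115  27  62 465] [ 0.7848 -0.1126  0.01  ]
[243 163  22  21 352] [0.7435 0.0096 0.01  ]
```

View pics/t3.png

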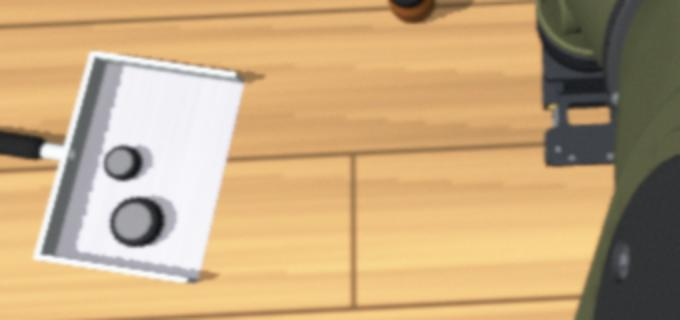

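Large lies flat in the pan at crop (137,221), next to small at (122,162), and both are well inside. Next is medium; its start pose still needs a small correction.

```bash
python3 -m jog '[[-32,29,0,0,24],[-32,29,0,0,24],[-32,29,0,0,24],[-32,29,0,0,24]]'
```

```text
clock: 11.97
tool_pos: [0.6334, -0.1827, 0.1326]
orientation: [-2.222, -2.219, -0.001]
ft_force: [1.0, -0.1, -0.1]
gripper_width: 0.0235
finger_force: 0.0
```

```bash
python3 -m jog '[[-7,-2,0,0,24],[-7,-2,0,0,24],[-7,-2,30,0,24],[-7,-2,60,0,24],[-7,-2,90,0,24],[-7,-2,110,0,24],[-7,-2,116,0,24],[-7,-2,116,0,24]]'
```

```text
clock: 12.63
tool_pos: [0.6302, -0.1911, 0.0153]
orientation: [-2.222, -2.217, 0.003]
ft_force: [0.6, 0.9, -0.6]
gripper_width: 0.0242
finger_force: 0.0
```

```bash
python3 -m jog '[[10,0,0,0,24],[20,0,0,0,24],[32,-1,0,0,24],[45,-2,0,0,24],[58,-3,0,0,24],[71,-4,0,0,24],[84,-5,0,0,24],[97,-6,0,0,24]]'; python3 -m jog '[[13,-1,0,0,24],[26,-2,0,0,24],[39,-3,0,0,24],[52,-4,0,0,24],[65,-5,0,0,24],[78,-6,0,0,24],[91,-7,0,0,24],[104,-8,0,0,24]]';  python3 -m jog '[[13,-1,0,0,24],[26,-2,0,0,24],[39,-3,0,0,24],[52,-4,0,0,24],[65,-5,0,0,24],[78,-6,0,0,24],[91,-7,0,0,24],[104,-7,0,0,24]]'
```

```text
clock: 13.3
tool_pos: [0.6259, -0.0932, 0.0171]
orientation: [2.224, 2.218, 0.0]
ft_force: [0.7, -0.7, 0.7]
gripper_width: 0.024
finger_force: 0.4
clock: 13.97
tool_pos: [0.6182, 0.0105, 0.0168]
orientation: [2.225, 2.218, -0.0]
ft_force: [0.1, -0.2, 0.6]
gripper_width: 0.024
finger_force: 0.4
clock: 14.63
tool_pos: [0.6113, 0.1146, 0.0168]
orientation: [-2.225, -2.218, 0.001]
ft_force: [-0.7, -0.9, 1.2]
gripper_width: 0.0243
finger_force: 0.4
```

```bash
python3 -m jog '[[13,-1,0,0,24],[26,-2,0,0,24],[39,-2,0,0,24],[52,-2,0,0,24],[65,-2,0,0,24],[76,-2,0,0,24],[87,-2,0,0,24],[97,-2,0,0,24]]'; python3 -m jog '[[9,0,0,0,24],[17,0,0,0,24],[23,0,0,0,24],[26,0,0,0,24],[26,0,0,0,24]]'; python3 -m jog '[[-8,0,0,0,24],[-20,0,0,0,24],[-40,0,-30,0,24],[-75,0,-65,0,24],[-110,0,-100,0,24],[-150,-20,-120,0,24],[-190,-50,-120,0,24],[-230,-80,-120,0,24]]'; python3 -m jog '[[-240,-80,0,0,24],[-240,-80,0,0,24],[-240,-80,0,0,24],[-240,-80,0,0,24],[-240,-80,0,0,24],[-240,-80,0,0,24],[-240,-80,0,0,24],[-240,-80,0,0,24]]'; python3 -m jog '[[0,0,0,0,24],[0,0,0,0,24],[0,0,0,0,24],[0,0,0,0,24]]'; python3 l.py; python3 -c "
from h import *
im,d=r.capture('top');cv2.imwrite('pics/t4.png',im[:,:,::-1])"
```

```text
clock: 15.3
tool_pos: [0.61, 0.2114, 0.0168]
orientation: [2.225, 2.218, -0.0]
ft_force: [0.5, -0.5, 1.6]
gripper_width: 0.0241
finger_force: 0.4
clock: 15.72
tool_pos: [0.61, 0.2373, 0.0168]
orientation: [-2.224, -2.218, -0.001]
ft_force: [-0.1, -0.1, 0.0]
gripper_width: 0.0243
finger_force: 0.0
clock: 16.38
tool_pos: [0.5504, 0.0312, 0.1368]
orientation: [2.226, 2.211, 0.004]
ft_force: [-0.1, -1.7, 0.1]
gripper_width: 0.024
finger_force: 0.0
clock: 17.05
tool_pos: [0.4658, -0.2101, 0.1347]
orientation: [2.236, 2.206, -0.005]
ft_force: [-0.2, 0.6, 0.0]
gripper_width: 0.0239
finger_force: 0.0
clock: 17.38
tool_pos: [0.4696, -0.203, 0.135]
orientation: [-2.222, -2.221, -0.001]
ft_force: [-0.0, 0.2, -0.8]
gripper_width: 0.024
finger_force: 0.0
[294 152  63  19 492] [ 0.7628 -0.1431  0.01  ]
[243 163  22  21 365] [0.7432 0.0094 0.01  ]
[370 180  13  13 135] [ 0.7011 -0.2451  0.01  ]
[489 186  12  63 553] [ 0.6207 -0.4812  0.01  ]
[366 223  33  48 393] [ 0.5871 -0.2547  0.01  ]
```

View pics/t4.png

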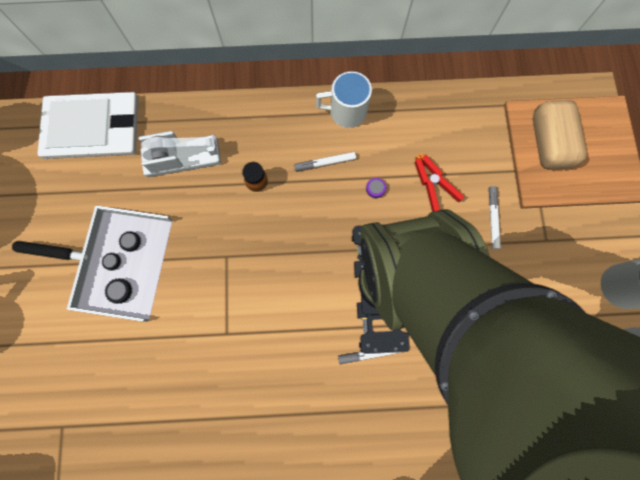

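The last top view shows all three caps lying flat well inside the pan, at (129,241), (111,261) and (118,290). The jar, tape dispenser, clamp and markers are where they started. The arm is clear of everything, so I'm handing in.

```bash
python3 -c "
from rig import r
print(r.close_job())"
```

```text
the job is handed in; nothing more can be done
None
```

All three black caps were pushed along the counter into the dustpan and lie flat, wholly inside it; the jar, markers, clamp and tape dispenser stayed where they were, and the job was handed in after about 17.5 s.

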